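# Snap an archive case shut

## Robot

A 6-joint arm with a two-finger parallel gripper is mounted at the origin on the work surface. World frame = base frame: x ahead of the robot, y to its left, z up, the work surface at z = 0. Lengths are in m, angles in rad, forces in N, time in s.
With the tool pointing down it reaches from about 0.325 to 0.9 m from the base axis. Payload 6.1 kg.
Tool frame: the origin (TCP) lies between the finger pads; the fingertips stand 19 mm ahead of it and the grasp point (between the pads) is the TCP (tcp_to_tips is the distance from the TCP to the fingertips, in m); z points along the fingers, y is the direction in which the jaws open and shut (so a half turn about z gives the same grasp; the last joint's range is limited). The gripper opens to 85 mm and grips with 20 to 120 N. Pads are 22 mm wide; open, the fingers measure 114 mm over their backs; the gripper's body (76 mm by 85 mm) begins 54 mm behind the grasp point. The pads swing forward as they close: fully open they stand 13 mm farther back than shut.
Start: joints at [1.126, 0.22, 1.526, -0, 1.395, -0.126], TCP at [0.196, 0.594, 0.25] pointing down, gripper open.
Joint ranges: [-2.98, 2.98], [-0.91, 2.08], [0.09, 2.57], [-1.24, 4.39], [0.2, 2.65], [-2.68, 2.68]. Speed limits (rad/s): [2.57, 2.57, 3.01, 3.14, 3.14, 3.14].

## Interface

Orientations are given as a unit quaternion [w, x, y, z].
In Python, from rig import * gives the robot as it stands. The module is installed in compiled form; this text tells all that it offers.
- The arm moves only by the shell command python3 -m jog 'ROWS' [FORCE]. ROWS is JSON, a list of rows, each a list of 3 entries, a list of its own where there are three numbers: the shift along the world's x, y, z in m, then the turn, a rotation vector about the world's x, y, z in rad, then the finger opening in m, from 0 to 0.0854. A call has 1 to 8 rows; each row is the pose to reach, as a shift and turn from the pose commanded when the call began; what a row does not reach only later rows make up. A row lasts 1/8 s, in which the tool goes at most 62.5 mm and 10.7 degrees, less where a joint would pass 70% of its speed; a pose out of reach is approached as far as the arm can. A call with a gripper value outside its range is refused whole. The fingers move at their own pace and stop on an object; FORCE is the grip in N (left out, the last holds). Time passes only in rows, so rows that repeat a pose let the fingers close. It gives the time, the measured TCP pose, the force and the opening at its end, in the units of the state.
- state(): the state, without advancing time (a new reading comes with each control period).
- snapshot(name): name is "scene" or "top" or "wrist"; returns (picture, depth): 420x560x3 uint8, red, green, blue; 420x560 float32, m along the optical axis (not along the pixel's ray), 0 where there is no reading.
- calibration(name): a dict with "fovy" (degrees; the focal length in pixels is half the picture's height over the tangent of half this angle, whatever the lens; pixels are square), "cx", "cy" (the principal point, pixels), "k1" (the pictures are not rectified: a ray, as slopes to the right and down, at radius r is drawn at 1 + k1 r^2 times it, then the intrinsics apply), "R" (3x3) and "t" (3): a world point X has camera coordinates R X + t; the wrist camera has in their place "hand_eye" (4x4, takes a point from camera to tool coordinates, whose origin is the TCP and whose axes are the flange's). Camera axes: x right, y down, z forward; pixel columns grow to the right and rows downward; lengths in m; the calibration is good to about 2 mm. A picture is of the moment at which its call begins: read the wrist's pose just before it. calibration takes no time and is no camera call.
- hand_in(): hands the job in, once; it reports no verdict.
The state is a dict: "time_s": time; "joints": joint angles; "qvel": joint speeds; "tau": joint torques, N m; "position": TCP position; "orientation": TCP orientation; "contact_force": force on the tool from outside, world axes, zero at the start; "ft_torque": the same for the moment, N m; "gripper_width": opening from 0.0 (shut) to 1.0 (fully open).
Only numpy, scipy, OpenCV 4.12 (cv2) and the standard library are available. Lean on these libraries where they do the work, as an engineer would, in place of code of your own. Each camera call takes 0.05 s, during which the arm holds its last target.

## Task

Shut the larger of the two grey snap-lid archive cases: press each of the three tabs around its lid all the way down until it is home. Leave the case standing where it is, do not touch the smaller two-tab case, which still has to be filled, and finish with the hand clear.

Things in the scene. Friction and masses are not known exactly. Their poses are not given: they have to be found in the camera images.
- case: the larger grey archive case, standing flat on the table with its lid closed but not snapped: 150 mm (x) by 200 mm (y), lid top 70 mm above the table, about 1.5 kg, loose on the table. Origin: centre of its underside. z up; +x towards the side with the lid's hinge (two steel barrels, no tab); the other three sides carry a darker grey tab each, that stands above the rim. It may be on the left or on the right, turned by up to about 37 degrees
- tab_front (a joint): snap tab in the middle of the large case's front (-x, opposite the hinge) side: a ribbed pad 40 mm along the rim by 28 mm across it, in the case's frame centred at (-66, 0) mm. Joint value in m is how far it is pressed straight down: 0 = fully up (pad top 84 mm above the table), 0.010 = pressed home at its stop (pad top 74 mm above the table, still 4 mm proud of the lid); starts at 0 to 2 mm. It slides stiffly, about 6 to 7 N, and stays wherever it is left
- tab_left (a joint): snap tab in the middle of the large case's left (+y, short) side: a ribbed pad 40 mm along the rim by 28 mm across it, in the case's frame centred at (0, +91) mm. Joint value in m is how far it is pressed straight down: 0 = fully up (pad top 84 mm above the table), 0.010 = pressed home at its stop (pad top 74 mm above the table, still 4 mm proud of the lid); starts at 0 to 2 mm. It slides stiffly, about 6 to 7 N, and stays wherever it is left
- tab_right (a joint): snap tab in the middle of the large case's right (-y, short) side: a ribbed pad 40 mm along the rim by 28 mm across it, in the case's frame centred at (0, -91) mm. Joint value in m is how far it is pressed straight down: 0 = fully up (pad top 84 mm above the table), 0.010 = pressed home at its stop (pad top 74 mm above the table, still 4 mm proud of the lid); starts at 0 to 2 mm. It slides stiffly, about 6 to 7 N, and stays wherever it is left
- small_case: the smaller grey archive case, to be left alone: 100 mm (x) by 140 mm (y), lid top 50 mm, two raised tabs of the same kind (pad tops up to 64 mm above the table) in the middle of its +y and -y sides. Origin: centre of its underside, z up
There are look-alikes about, which are no part of the job. Leave any red look-alike of the case alone.

How it is judged:
By the outcome, as a careful person would: the job done as asked, in the order asked, and still so for the second after the job is handed in, with the robot touching nothing.
It also fails if it takes over 35 s, if anything falls off the work surface, if the arm or the gripper's body presses on something with over 40 N, if the wrist force passes 120 N, or if a joint passes its speed limit or range.

## Working session

There is one attempt and no reset: what is moved stays moved. The work goes in short steps, Python scripts to look and compute and a shell command to move; the robot and the scene stay as the last step left them, time stands still between calls to the robot, and variables do not carry over. Pictures are saved under pics/ and viewed, and the job is handed in when it is done.

```bash
mkdir -p pics; ls
python3 - <<'E'
from rig import *
import cv2,numpy as np
s=state();print(s)
for n in("scene","top"):
    p,d=snapshot(n);cv2.imwrite(f"pics/{n}0.png",p[:,:,::-1]);np.savez(f"pics/{n}0.npz",p=p,d=d)
    print(n,calibration(n))
print(calibration("wrist"))
E
```

```text
pics
{'time_s': 0.0, 'joints': array([ 1.12590407e+00,  2.21204310e-01,  1.52761308e+00, -2.11126654e-05,
        1.39473504e+00, -1.26124490e-01]), 'qvel': array([-0.00103799,  0.00041264,  0.00023542, -0.00020142, -0.00041622,
       -0.00096043]), 'tau': array([ 2.74354032e-03, -4.96903789e+01, -3.89395559e+01,  5.89243223e-05,
        1.13490986e-02, -2.81458006e-05]), 'position': array([0.19564608, 0.59297888, 0.2492117 ]), 'orientation': array([-2.66010069e-04,  1.58708016e-01,  9.87325076e-01, -9.43147123e-04]), 'contact_force': array([ 0.63916231,  0.46076204, -0.61575506]), 'ft_torque': array([-0.00246771, -0.05838075, -0.04657223]), 'gripper_width': 0.9960767739600982}
scene {'fovy': 43.82166282702383, 'cx': 275.7316067586823, 'cy': 203.81665000877024, 'k1': -0.03867917618475054, 'R': array([[-0.241271  ,  0.97043444,  0.00673037],
       [ 0.63445611,  0.16297979, -0.75558125],
       [-0.73433899, -0.17802972, -0.65502036]]), 't': array([ 0.10292632, -0.17721817,  1.59107082])}
top {'fovy': 44.96059639547082, 'cx': 277.7557859136051, 'cy': 208.10671475114623, 'k1': 0.05615924019216804, 'R': array([[-2.57770217e-02, -9.99663766e-01, -2.81067299e-03],
       [-9.96302762e-01,  2.59206500e-02, -8.19080391e-02],
       [ 8.19533533e-02,  6.88935962e-04, -9.96635928e-01]]), 't': array([0.00309288, 0.42985814, 1.22353716])}
{'fovy': 63.17310691702089, 'cx': 276.73168953824086, 'cy': 207.41657136862312, 'k1': -0.021498750815024746, 'hand_eye': array([[ 2.48078739e-04, -9.47390294e-01, -3.20080567e-01,
         8.24780897e-02],
       [ 9.99999364e-01, -1.16996474e-04,  1.12134238e-03,
        -6.37525979e-04],
       [-1.09979719e-03, -3.20080642e-01,  9.47389663e-01,
        -1.23194355e-01],
       [ 0.00000000e+00,  0.00000000e+00,  0.00000000e+00,
         1.00000000e+00]])}
```

View pics/scene0.png

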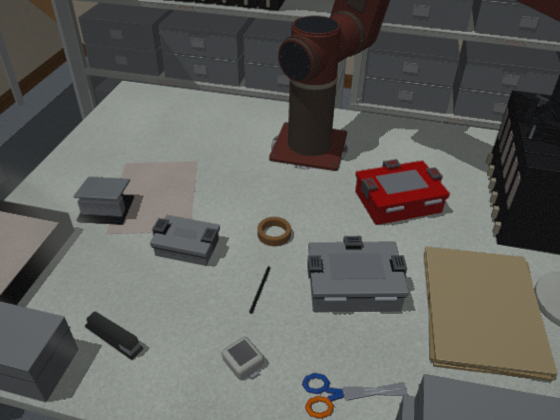

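View pics/top0.png

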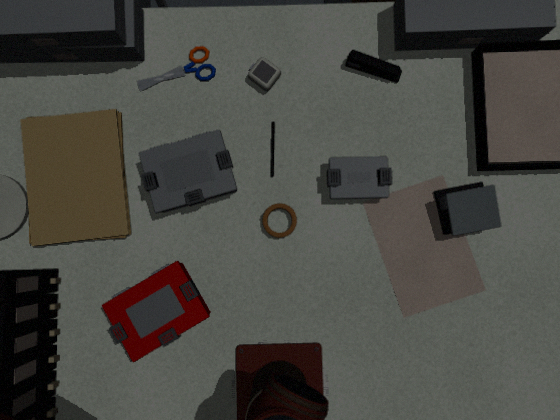

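Candidates: the large grey case with 3 dark tabs at top(188,172)/scene(358,275), the red look-alike at top(155,312)/scene(402,190), the small two-tab grey case at top(360,177)/scene(187,238), and a grey block at top(468,210). I choose the first. Next I take a close crop and measure it.

```bash
cat > h.py <<'E'
import numpy as np,cv2
from rig import *
def K(c,h=420):
    f=h/2/np.tan(np.radians(c["fovy"])/2); return np.array([[f,0,c["cx"]],[0,f,c["cy"]],[0,0,1]])
def slopes(c,uv):
    return cv2.undistortPoints(np.array(uv,float).reshape(-1,1,2),K(c),np.array([c["k1"],0,0,0,0.]))[:,0]
def ext(c,s=None):
    if "R" in c: return c["R"],c["t"]
    from scipy.spatial.transform import Rotation as Ro
    q=s["orientation"];Rt=Ro.from_quat(np.r_[q[1:],q[0]]).as_matrix()
    T=np.eye(4);T[:3,:3]=Rt;T[:3,3]=s["position"];T=T@c["hand_eye"];Ti=np.linalg.inv(T);return Ti[:3,:3],Ti[:3,3]
def cast(c,uv,z,s=None):
    R,t=ext(c,s);m=slopes(c,uv);d=np.c_[m,np.ones(len(m))]@R;o=-R.T@t
    return o+d*((z-o[2])/d[:,2])[:,None]
def cloud(c,d,s=None):
    R,t=ext(c,s);v,u=np.mgrid[:d.shape[0],:d.shape[1]]
    m=slopes(c,np.c_[u.ravel(),v.ravel()]);z=d.ravel()[:,None]
    return ((np.c_[m,np.ones(len(m))]*z-t)@R).reshape(*d.shape,3)
E
python3 - <<'E'
from h import *
for n,box in(("top",(125,120,250,225)),("scene",(295,225,420,320))):
    z=np.load(f"pics/{n}0.npz");p,d=z["p"],z["d"];c=calibration(n);P=cloud(c,d)
    x0,y0,x1,y1=box
    cv2.imwrite(f"pics/{n}_crop.png",cv2.resize(p[y0:y1,x0:x1,::-1],None,fx=6,fy=5 if 0 else 5.7,interpolation=cv2.INTER_CUBIC))
    Q=P[y0:y1,x0:x1]
    m=(Q[...,2]>.074)&(Q[...,2]<.095)&(d[y0:y1,x0:x1]>0)
    k,l,st,ce=cv2.connectedComponentsWithStats(m.astype(np.uint8))
    for i in range(1,k):
        if st[i,4]>20: print(n,"tab",st[i,4],ce[i]+[x0,y0],Q[l==i].mean(0).round(4),np.median(Q[l==i][:,2]))
    m=(Q[...,2]>.06)
    print(np.percentile(Q[...,2],[1,10,50,90]))
    pts=Q[m][:,:2].astype(np.float32);r=cv2.minAreaRect(pts*1000);print("lid rect",r)
E
```

```text
top tab 216 [223.72685185 159.31944444] [0.5416 0.1148 0.0846] 0.08482442520217993
top tab 223 [148.70852018 180.47533632] [0.4964 0.2894 0.0836] 0.08382081511723624
top tab 222 [193.84234234 197.18918919] [0.4548 0.1856 0.0837] 0.0838960651225131
[-0.00422131 -0.00125063  0.00435696  0.07386938]
lid rect ((441.4500427246094, 165.6290740966797), (352.4876708984375, 221.35885620117188), 24.862741470336914)
scene tab 178 [352.60674157 240.41573034] [0.4583 0.1847 0.0817] 0.08188770168716811
scene tab 203 [314.19704433 262.21674877] [0.545  0.1137 0.0823] 0.0824932896100706
scene tab 198 [398.72727273 262.06060606] [0.4985 0.29   0.0809] 0.0809610371555339
[-0.00508269 -0.00281181  0.03063094  0.07064068]
lid rect ((863.9795532226562, 253.78411865234375), (861.0947875976562, 213.83274841308594), 8.574795722961426)
```

```bash
ls pics
```

```text
scene0.npz
scene0.png
scene_crop.png
top0.npz
top0.png
top_crop.png
```

View pics/top_crop.png

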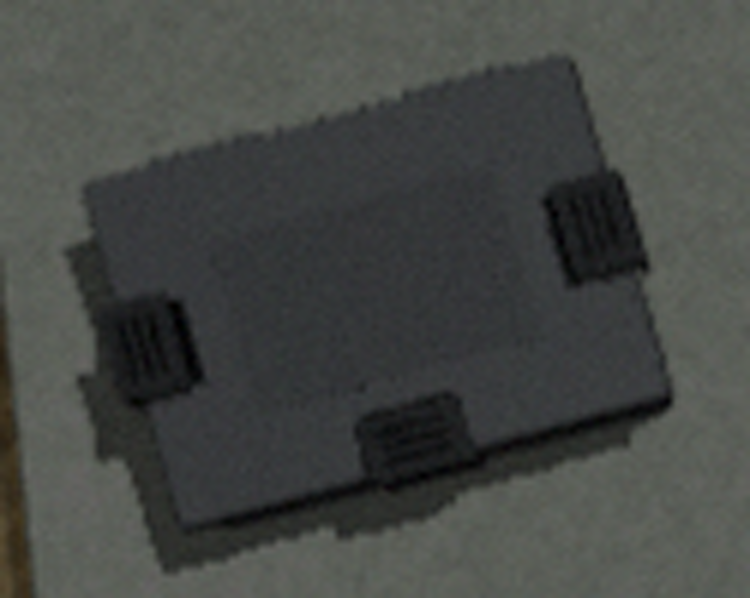

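Run:
```python
from h import *
A=[]
for n in("top","scene"):
    z=np.load(f"pics/{n}0.npz");P=cloud(calibration(n),z["d"])[z["d"]>0];A.append(P)
P=np.concatenate(A)
for x in np.arange(.1,.75,.06):
    print("%.2f"%x,[ "%.2f"%np.percentile(q,99) if len(q:=P[(abs(P[:,0]-x)<.03)&(abs(P[:,1]-y)<.03)][:,2])>5 else "--" for y in np.arange(0,.67,.06)])
```

```text
0.10 ['0.37', '0.31', '0.01', '0.01', '0.09', '0.08', '0.07', '0.01', '0.01', '0.24', '0.24', '--']
0.16 ['0.01', '0.01', '0.01', '0.07', '0.09', '0.60', '0.60', '0.55', '0.01', '0.34', '0.24', '--']
0.22 ['0.01', '0.01', '0.01', '0.09', '0.08', '0.08', '0.08', '0.55', '0.56', '0.39', '0.34', '--']
0.28 ['0.01', '0.01', '0.01', '0.09', '0.08', '0.07', '0.06', '0.01', '0.01', '0.24', '0.24', '0.12']
0.34 ['0.03', '0.01', '0.01', '0.01', '0.01', '0.01', '0.02', '0.03', '0.03', '0.03', '0.03', '0.01']
0.40 ['0.03', '0.01', '0.01', '0.01', '0.07', '0.07', '0.03', '0.03', '0.03', '0.03', '0.03', '0.03']
0.46 ['0.03', '0.06', '0.08', '0.09', '0.08', '0.09', '0.03', '0.03', '0.03', '0.03', '0.03', '0.03']
0.52 ['0.01', '0.01', '0.09', '0.08', '0.08', '0.09', '0.03', '0.03', '0.03', '0.03', '0.03', '0.02']
0.58 ['0.01', '0.01', '0.09', '0.08', '0.07', '0.07', '0.03', '0.03', '0.03', '0.03', '0.03', '0.01']
0.64 ['0.01', '0.01', '0.07', '0.06', '0.01', '0.01', '0.03', '0.03', '0.03', '0.03', '0.03', '0.01']
0.70 ['0.03', '0.01', '0.01', '0.01', '0.01', '0.01', '0.03', '0.03', '0.03', '0.03', '0.02', '0.01']
```

View pics/scene_crop.png

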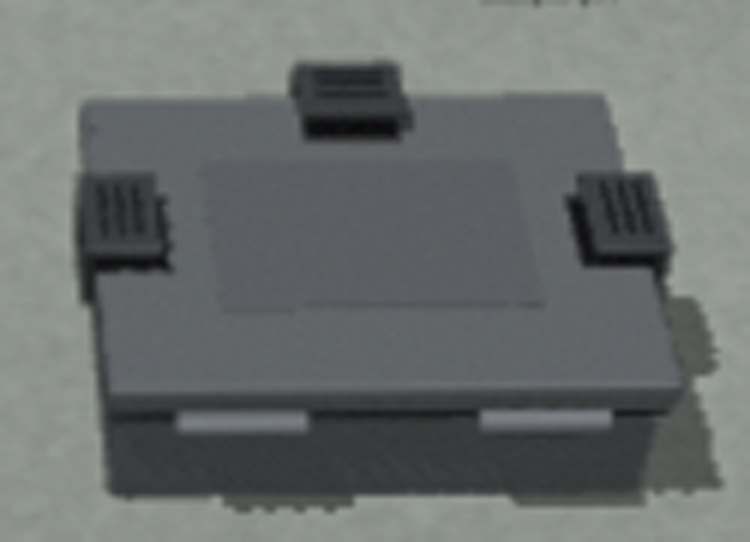

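The crop shows three tabs and two steel barrels on the far (+x) side, so this is the right case. The measured geometry agrees with the task: tabs 181.5 mm apart (expected 182), front offset 66 mm, yaw about 14.5°. The rack under the hand is about 0.24 m high, so I lift before closing the fingers.

```bash
python3 -m jog '[[[0,0,0.06],[0,0,0],0.0854],[[0.04,-0.04,0.06],[0,0,0.1],0.0854],[[0.085,-0.085,0.06],[0,0,0.2],0],[[0.125,-0.125,0.06],[0,0,0.3],0],[[0.165,-0.165,0.05],[0,0,0.45],0],[[0.205,-0.205,0.02],[0,0,0.57],0],[[0.25,-0.25,-0.02],[0,0,0.57],0],[[0.302,-0.304,-0.06],[0,0,0.57],0]]' 40
```

```text
time_s: 1.1
position: [0.4762, 0.3111, 0.2064]
orientation: [-0.0, -0.125, 0.992, -0.0]
contact_force: [0.5, 1.1, -0.3]
gripper_width: 0.003
```

```bash
python3 -m jog '[[[0,0,0],[0,0,0],0],[[0,0,-0.06],[0,0,0],0],[[0,0,-0.075],[0,0,0],0],[[0,0,-0.075],[0,0,0],0]]'
python3 - <<'E'
from h import *
s=state();p,d=snapshot("wrist");cv2.imwrite("pics/w1.png",p[:,:,::-1])
p,d=snapshot("scene");cv2.imwrite("pics/s1.png",cv2.resize(p[190:330,270:450,::-1],None,fx=4,fy=4))
c=calibration("scene");print(s["position"],s["contact_force"],s["gripper_width"])
P=cloud(c,d);
E
```

```text
time_s: 1.6
position: [0.4744, 0.3129, 0.1323]
orientation: [-0.001, -0.126, 0.992, -0.0]
contact_force: [0.6, -0.5, 0.4]
gripper_width: 0.003
[0.4743547  0.31294857 0.13232747] [ 0.57513441 -0.50340086  0.3688507 ] 0.0030644261615460134
```

View pics/w1.png

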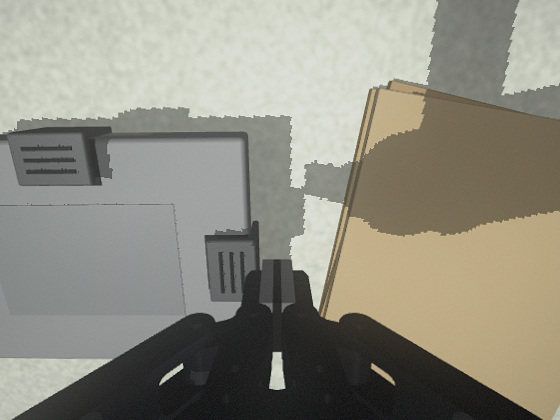

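View pics/s1.png

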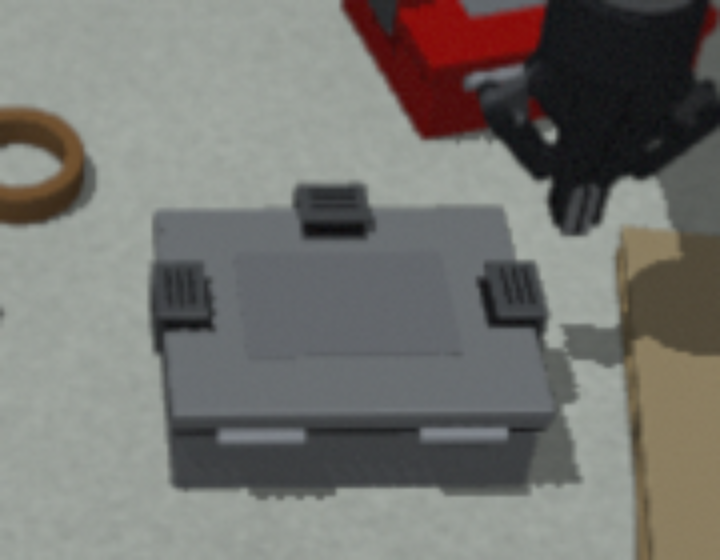

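Wrist view: the left tab is at about (228,268) and the front tab at about (57,158). The fingers, at (278,280), are short of the left tab by about 33 mm because the row limit cut the move. I cross-check by ray cast.

```bash
python3 - <<'E'
from h import *
s=state();c=calibration("wrist")
print(s["position"]);print(cast(c,[(228,268),(57,159)],.083,s).round(4))
E
python3 -m jog '[[[0.0233,-0.0233,0],[0,0,0],0],[[0.0233,-0.0233,0],[0,0,0],0],[[0.0233,-0.0233,0],[0,0,0],0]]'
python3 - <<'E'
from h import *
s=state();p,d=snapshot("wrist");cv2.imwrite("pics/w2.png",p[:,:,::-1]);np.savez("pics/w2.npz",p=p,d=d)
P=cloud(calibration("wrist"),d,s);m=(P[...,2]>.076)&(P[...,2]<.09)&(d>0)
k,l,st,ce=cv2.connectedComponentsWithStats(m.astype(np.uint8))
for i in range(1,k):
    if st[i,4]>200: print(st[i],P[l==i].mean(0).round(4),P[l==i].min(0).round(3),P[l==i].max(0).round(3))
E
```

```text
[0.47632917 0.31370003 0.13495738]
[[0.4965 0.2895 0.083 ]
 [0.4564 0.1901 0.083 ]]
time_s: 2.08
position: [0.4995, 0.29, 0.1345]
orientation: [0.001, -0.125, 0.992, 0.0]
contact_force: [0.7, 1.0, 0.6]
gripper_width: 0.008
[  57   93   88   57 4554] [0.4541 0.1873 0.083 ] [0.437 0.164 0.076] [0.473 0.209 0.086]
[ 256  203   51   68 2926] [0.4914 0.2905 0.0822] [0.473 0.273 0.076] [0.517 0.309 0.085]
```

View pics/w2.png

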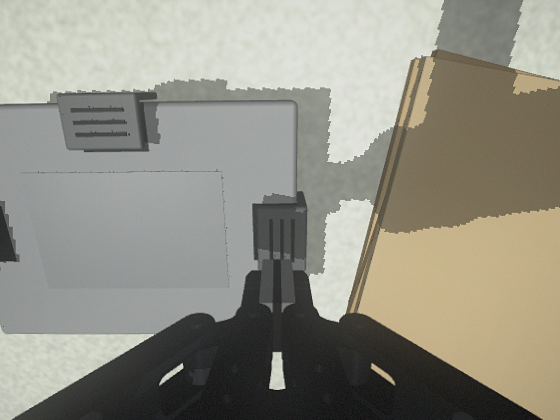

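The fingers are now centred over the left tab (pad at x 253–306, fingers at 278). Descending.

```bash
python3 -m jog '[[[0,0,-0.026],[0,0,0],0],[[0,0,-0.03],[0,0,0],0],[[0,0,-0.033],[0,0,0],0],[[0,0,-0.036],[0,0,0],0],[[0,0,-0.036],[0,0,0],0]]'
```

```text
time_s: 2.75
position: [0.4991, 0.2898, 0.0979]
orientation: [0.001, -0.125, 0.992, 0.0]
contact_force: [-2.5, -0.5, 2.6]
gripper_width: 0.001
```

```bash
python3 -m jog '[[[0,0,-0.003],[0,0,0],0],[[0,0,-0.005],[0,0,0],0],[[0,0,-0.005],[0,0,0],0]]'
```

```text
time_s: 3.12
position: [0.4992, 0.2898, 0.093]
orientation: [0.001, -0.125, 0.992, 0.0]
contact_force: [-0.8, -0.2, 4.1]
gripper_width: -0.004
```

```bash
python3 -m jog '[[[0,0,-0.001],[0,0,0],0],[[0,0,-0.002],[0,0,0],0],[[0,0,-0.002],[0,0,0],0]]';python3 -m jog '[[[0,0,-0.001],[0,0,0],0],[[0,0,-0.002],[0,0,0],0],[[0,0,-0.002],[0,0,0],0]]'
```

```text
time_s: 3.5
position: [0.4993, 0.2899, 0.0929]
orientation: [0.001, -0.125, 0.992, 0.0]
contact_force: [-9.0, -3.5, 18.3]
gripper_width: 0.001
time_s: 3.88
position: [0.4994, 0.29, 0.0928]
orientation: [0.0, -0.126, 0.992, 0.0]
contact_force: [-14.6, -6.1, 31.7]
gripper_width: 0.002
```

Hard stop at TCP z 0.0928 (expected 0.093) with force up to 32 N, so the left tab is home. Lift, check that the case did not move, then go to the front tab.

```bash
python3 -m jog '[[[0,0,0.02],[0,0,0],0],[[0,0,0.045],[0,0,0],0],[[-0.022,-0.052,0.045],[0,0,0],0],[[-0.043,-0.104,0.045],[0,0,0],0],[[-0.043,-0.104,0.045],[0,0,0],0],[[-0.043,-0.104,0.045],[0,0,0],0]]'
python3 - <<'E'
from h import *
s=state();print(s["position"]);p,d=snapshot("wrist");cv2.imwrite("pics/w3.png",p[:,:,::-1])
for n,a in(("top",None),):
    p,d=snapshot(n);P=cloud(calibration(n),d);m=(P[...,2]>.0725)&(P[...,2]<.095)&(d>0);m[:120]=0;m[225:]=0;m[:,:125]=0;m[:,250:]=0
    cv2.imwrite("pics/t3.png",cv2.resize(p[110:230,120:260,::-1],None,fx=5,fy=5))
    k,l,st,ce=cv2.connectedComponentsWithStats(m.astype(np.uint8))
    for i in range(1,k):
        if st[i,4]>40: print(st[i],P[l==i].mean(0).round(4))
E
```

```text
time_s: 4.62
position: [0.4568, 0.1855, 0.1337]
orientation: [0.001, -0.125, 0.992, 0.0]
contact_force: [-0.5, 0.5, 0.3]
gripper_width: -0.001
[0.45676555 0.18551337 0.13373613]
[213 149  20  26 247] [0.5404 0.1173 0.0831]
```

View pics/w3.png

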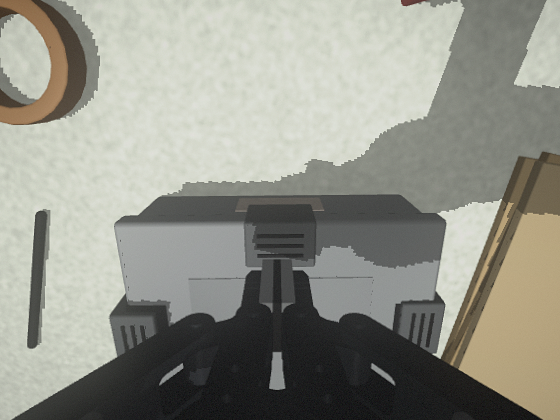

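View pics/t3.png

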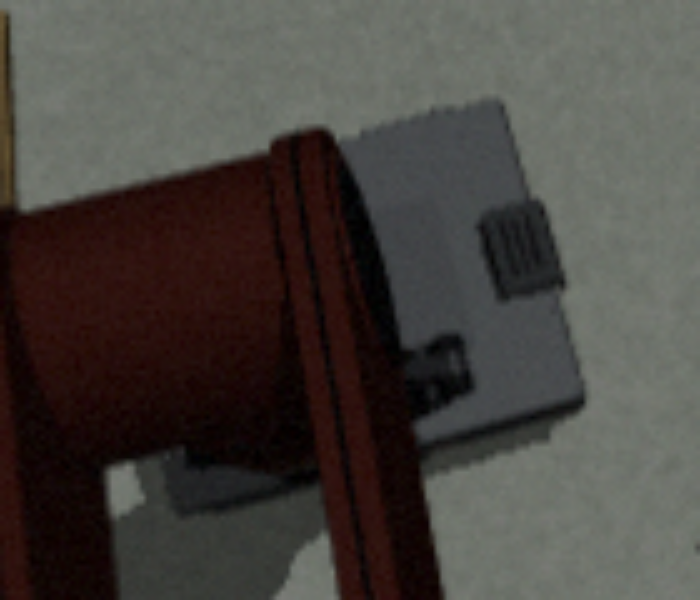

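```bash
python3 - <<'E'
from h import *
s=state();c=calibration("wrist");R,t=ext(c,s)
x=s["position"].copy();x[2]=.083
print(cv2.projectPoints(x[None],cv2.Rodrigues(R)[0],t,K(c),np.array([c["k1"],0,0,0,0.]))[0])
q=cast(c,[(246,222),(316,222),(316,266),(248,266)],.083,s);print(q.round(4),q.mean(0))
E
python3 - <<'E'
import cv2
p=cv2.imread("pics/w3.png");cv2.imwrite("pics/w3c.png",cv2.resize(p[185:310,200:360],None,fx=4,fy=4))
E
```

```text
[[[277.40163589 247.89801137]]]
[[0.446  0.1657 0.083 ]
 [0.4365 0.2026 0.083 ]
 [0.4624 0.2103 0.083 ]
 [0.472  0.1727 0.083 ]] [0.45424307 0.1878356  0.083     ]
```

View pics/w3c.png

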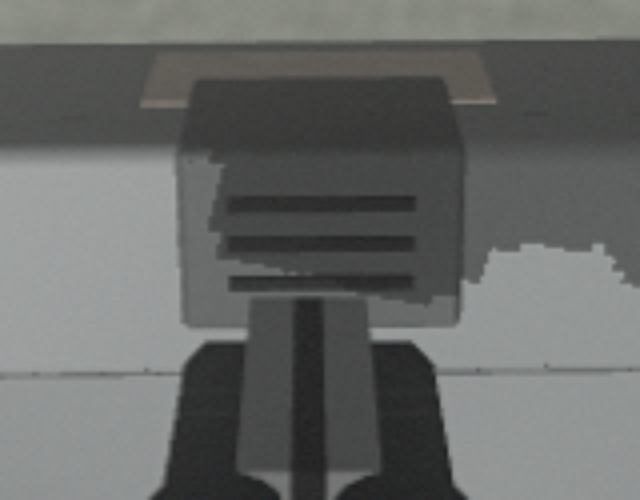

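The front pad centre is (281,244) and the TCP projects to (277,248), about 2 mm off. I correct that and press.

```bash
python3 -m jog '[[[-0.002,0.002,-0.02],[0,0,0],0],[[-0.002,0.002,-0.03],[0,0,0],0],[[-0.002,0.002,-0.034],[0,0,0],0],[[-0.002,0.002,-0.037],[0,0,0],0],[[-0.002,0.002,-0.04],[0,0,0],0],[[-0.002,0.002,-0.041],[0,0,0],0],[[-0.002,0.002,-0.041],[0,0,0],0]]';python3 -m jog '[[[0,0,-0.001],[0,0,0],0],[[0,0,-0.002],[0,0,0],0],[[0,0,-0.002],[0,0,0],0]]'
```

```text
time_s: 5.6
position: [0.4537, 0.1881, 0.093]
orientation: [-0.0, -0.126, 0.992, 0.0]
contact_force: [-6.3, 1.5, 9.3]
gripper_width: -0.003
time_s: 5.98
position: [0.4538, 0.1881, 0.0928]
orientation: [-0.001, -0.126, 0.992, 0.0]
contact_force: [-13.6, -2.4, 25.4]
gripper_width: -0.004
```

Same stop (z 0.0928, 25 N), so the front tab is home. Now the right tab.

```bash
python3 -m jog '[[[0,0,0.02],[0,0,0],0],[[0,0,0.045],[0,0,0],0],[[0.044,-0.037,0.045],[0,0,0],0],[[0.088,-0.0735,0.045],[0,0,0],0],[[0.088,-0.0735,0.045],[0,0,0],0],[[0.088,-0.0735,0.045],[0,0,0],0]]'
python3 - <<'E'
from h import *
s=state();p,d=snapshot("wrist");cv2.imwrite("pics/w4.png",p[:,:,::-1])
c=calibration("wrist");R,t=ext(c,s)
x=s["position"].copy();x[2]=.083
print(cv2.projectPoints(x[None],cv2.Rodrigues(R)[0],t,K(c),np.array([c["k1"],0,0,0,0.]))[0])
P=cloud(c,d,s)
for u,v in((285,235),(270,225),(150,120)): print(u,v,P[v,u].round(4))
E
```

```text
time_s: 6.72
position: [0.5414, 0.114, 0.1344]
orientation: [-0.001, -0.125, 0.992, 0.0]
contact_force: [0.6, 0.2, -0.1]
gripper_width: 0.005
[[[277.35834269 247.48946835]]]
285 235 [0.5328 0.1162 0.0833]
270 225 [0.5287 0.1066 0.0843]
150 120 [ 0.503   0.0074 -0.001 ]
```

View pics/w4.png

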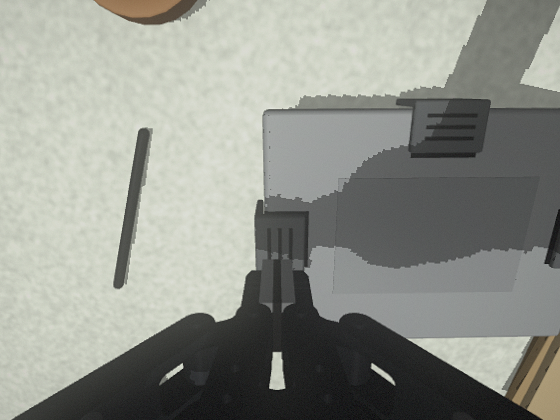

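The right pad centre is about (282,244) and the TCP projects to (277,247). I correct by 2.5 mm and press.

```bash
python3 -m jog '[[[-0.001,0.0025,-0.02],[0,0,0],0],[[-0.001,0.0025,-0.03],[0,0,0],0],[[-0.001,0.0025,-0.034],[0,0,0],0],[[-0.001,0.0025,-0.037],[0,0,0],0],[[-0.001,0.0025,-0.04],[0,0,0],0],[[-0.001,0.0025,-0.041],[0,0,0],0],[[-0.001,0.0025,-0.041],[0,0,0],0]]';python3 -m jog '[[[0,0,-0.001],[0,0,0],0],[[0,0,-0.002],[0,0,0],0],[[0,0,-0.002],[0,0,0],0]]'
```

```text
time_s: 7.65
position: [0.5406, 0.1169, 0.0945]
orientation: [-0.0, -0.126, 0.992, 0.0]
contact_force: [-1.5, 0.8, 4.7]
gripper_width: 0.0
time_s: 8.02
position: [0.5407, 0.1169, 0.093]
orientation: [-0.0, -0.125, 0.992, 0.0]
contact_force: [-4.5, 1.2, 9.2]
gripper_width: 0.001
```

```bash
python3 -m jog '[[[0,0,-0.001],[0,0,0],0],[[0,0,-0.002],[0,0,0],0],[[0,0,-0.002],[0,0,0],0]]'
```

```text
time_s: 8.4
position: [0.5408, 0.1169, 0.0928]
orientation: [-0.0, -0.126, 0.992, 0.0]
contact_force: [-12.5, 0.8, 22.9]
gripper_width: -0.002
```

```bash
python3 -m jog '[[[0,0,0.03],[0,0,0],0],[[0,0,0.09],[0,0,0],0],[[0.01,0.02,0.13],[0,0,0],0],[[0.02,0.04,0.17],[0,0,0],0],[[0.03,0.06,0.2],[0,0,0],0],[[0.04,0.09,0.22],[0,0,0],0],[[0.04,0.09,0.22],[0,0,0],0],[[0.04,0.09,0.22],[0,0,0],0]]'
python3 - <<'E'
from h import *
s=state();c=calibration("wrist");p,d=snapshot("wrist");cv2.imwrite("pics/w5.png",p[:,:,::-1]);P=cloud(c,d,s);np.savez("pics/w5.npz",P=P,p=p)
p,d=snapshot("scene");cv2.imwrite("pics/s5.png",p[:,:,::-1]);Q=cloud(calibration("scene"),d)
ex=np.array([np.cos(.253),np.sin(.253)]);ey=np.array([-ex[1],ex[0]]);o=np.array([.52,.202])
for n,A in(("wrist",P),("scene",Q)):
    a=(A[...,:2]-o)@ex;b=(A[...,:2]-o)@ey
    for nm,x,y in(("front",-.066,0),("left",0,.091),("right",0,-.091),("lid",0,0)):
        m=(abs(a-x)<.01)&(abs(b-y)<.01);print(n,nm,m.sum(),np.median(A[m][:,2]).round(4))
    m=(A[...,2]>.072)&(A[...,2]<.09);k,l,st,ce=cv2.connectedComponentsWithStats(m.astype(np.uint8))
    for i in range(1,k):
        if st[i,4]>60: print(st[i],A[l==i].mean(0).round(4))
E
```

```text
time_s: 9.4
position: [0.5804, 0.2059, 0.3088]
orientation: [-0.001, -0.125, 0.992, -0.0]
contact_force: [0.5, -0.8, -0.4]
gripper_width: 0.001
wrist front 465 0.074
wrist left 391 0.0739
wrist right 388 0.0737
wrist lid 378 0.0703
[ 269   29   43   33 1302] [0.455  0.1866 0.0738]
[ 364   94   31   41 1087] [0.4946 0.2912 0.0737]
[ 187   96   29   41 1028] [0.5415 0.1156 0.0736]
[379 373  16  12  63] [0.8102 0.4155 0.0784]
[508 398  52  17 338] [0.8096 0.6393 0.0791]
scene front 55 0.0731
scene left 62 0.0726
scene right 88 0.0719
scene lid 65 0.0695
[ 74   0 223  21 655] [-0.76   -0.6677  0.0825]
[446  33 114  18 445] [-0.7595  0.6025  0.0822]
[62 44 16  7 65] [-0.2975 -0.9721  0.0815]
[288 121  45  18 238] [0.0514 0.0059 0.0813]
[495 138  11  68 173] [0.1024 0.5294 0.0809]
[426 167  17  12 125] [0.1544 0.3592 0.0817]
[ 73 186  49  14 389] [ 0.4437 -0.4557  0.0747]
[504 207  56  25 350] [0.2963 0.584  0.0808]
[343 239  19  10 111] [0.4584 0.1852 0.0734]
[308 257  14  16 117] [0.5441 0.113  0.0737]
[391 258  15  14 101] [0.4992 0.2899 0.0734]
[  0 323  71  60 524] [ 0.8999 -0.3218  0.0807]
[400 395  15  25 277] [0.8338 0.3263 0.0874]
```

View pics/w5.png

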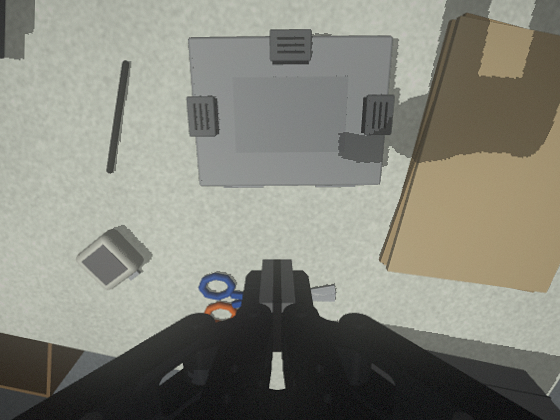

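View pics/s5.png

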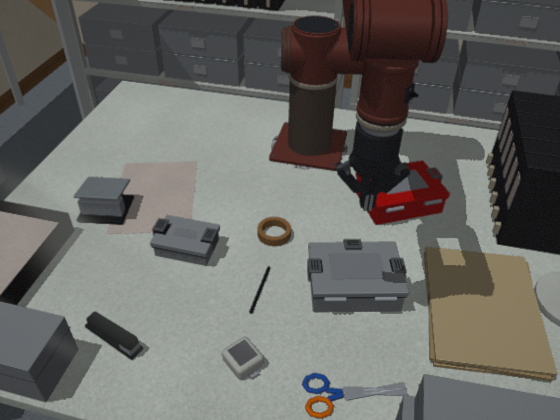

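The wrist view reads all three pads at 74 mm and the lid at 70 mm. The case has not moved and the hand is clear at 0.31 m, so I hand in.

```bash
python3 -c "
from rig import *
print(hand_in())"
```

```text
the job is handed in; nothing more can be done
None
```

I pressed the left, front and right tabs of the large grey case down to their stops with closed fingertips, and handed in at about 9.5 s of the 35 s allowed. No verdict is reported.

- **Stops:** Each press ended at TCP z = 0.0928 m against an expected 0.093 m, with vertical force rising to 32, 25 and 23 N for left, front and right. There were 5 to 15 N of sideways force at the ends of the presses.
- **Pad heights:** Afterwards the wrist camera read the pads at 73.7–74.0 mm with the lid at 70.3 mm, which is what pressed home should look like. The scene camera read them 1–2 mm lower, with the lid at 69.5 mm, so it agrees within its calibration.
- **Case position:** The tab positions matched the first measurement within 1–2 mm, so the case did not move measurably.
- **Left alone:** I never touched the small case or the red one.
- **Hand:** It finished clear at z = 0.31 m.
- **Move cut short:** The row limits cut my first approach move short by about 33 mm. I saw this in the wrist view and corrected it before touching anything.

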